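# Sweep the coat buttons into the tray

## Task

Sweep the three red coat buttons across the bench top into the open front of the blue tray with the fingertips, until each one lies flat on the bench, wholly inside the tray. Only slide them along the bench, never pick one up, and leave the brass buckle, the thread spool and the rivet tin where they are.

Things in the scene. Friction and masses are not known exactly. Their poses are not given: they have to be found in the camera images.
- tray: blue three-sided tray fixed to the bench, no bottom, no front lip (floor = bench top, grey liner). Inside 200 mm wide (x) by 100 mm deep (y); side and back walls 6 mm thick, 18 mm high. Origin: middle of the open mouth, at bench level; +y points from the mouth to the back wall, x along the mouth (inner side faces at x = -100 and +100 mm), z up. Mouth faces world -y, turned by up to 0.3 rad
- button_1: a flat round red coat button, 38 mm in diameter and 9 mm thick, 10 to 18 g, lying flat and loose on the bench (z = 0); origin at the centre of its underside, z axis up. It slides and stops by friction, it does not roll. The three buttons are alike and interchangeable
- button_2: a flat round red coat button, 38 mm in diameter and 9 mm thick, 10 to 18 g, lying flat and loose on the bench (z = 0); origin at the centre of its underside, z axis up. It slides and stops by friction, it does not roll. The three buttons are alike and interchangeable
- button_3: a flat round red coat button, 38 mm in diameter and 9 mm thick, 10 to 18 g, lying flat and loose on the bench (z = 0); origin at the centre of its underside, z axis up. It slides and stops by friction, it does not roll. The three buttons are alike and interchangeable
- buckle: flat rectangular brass strap buckle, a frame 40 x 32 mm with a middle bar, 7 mm thick, 30 g, lying loose on the bench among the buttons, in a row with them; origin at the centre of its underside, x along its 40 mm side, z up. A bystander: leave it where it is.
- spool: purple thread spool with white end flanges, 40 mm in diameter and 55 mm high, standing loose on the bench beyond the buttons; origin at the centre of its underside, z up. A bystander: leave it where it is.
- tin: round aluminium tin with a green lid, 67 mm in diameter and 42 mm high, standing loose on the bench on the far side of the bench; origin at the centre of its underside, z up. A bystander: leave it where it is.

How it is judged:
At the end, for the whole second after the job is handed in: Each of the three red buttons lies at rest, flat on the bench (underside less than 4 mm up, tilt under 0.15 rad), inside the tray: between its walls and with its centre at least 15 mm past the mouth. Buckle, spool and tin are within 15 mm of where they stood (y of button_1 in the frame of tray between 0.015 and 0.1 m and x of button_1 in the frame of tray between -0.1 and 0.1 m and height (world z) of each of button_1, button_2, button_3 below 0.004 m and angle between each of button_1, button_2, button_3's own z axis and vertical below 0.15 rad and linear speed of each of button_1, button_2, button_3 below 0.01 m/s and y of button_2 in the frame of tray between 0.015 and 0.1 m and x of button_2 in the frame of tray between -0.1 and 0.1 m and y of button_3 in the frame of tray between 0.015 and 0.1 m and x of button_3 in the frame of tray between -0.1 and 0.1 m and distance of each of buckle, spool, tin from where it was at the start of the episode below 0.015 m); the robot touches nothing.
It fails at once if a button was lifted off the bench (its underside's centre more than 14 mm up) (height (world z) of any of button_1, button_2, button_3 above 0.014 m).
It fails at once if the buckle, the spool or the tin was moved by more than 15 mm (distance of any of buckle, spool, tin from where it was at the start of the episode above 0.015 m).
It also fails if it takes over 72 s, if anything falls off the work surface, if the arm or the gripper's body presses on something with over 40 N, if the wrist force passes 120 N, or if a joint passes its speed limit or range.

## Robot

A 6-joint arm with a two-finger parallel gripper is mounted at the origin on the work surface. World frame = base frame: x ahead of the robot, y to its left, z up, the work surface at z = 0. Lengths are in m, angles in rad, forces in N, time in s.
With the tool pointing down it reaches from about 0.4 to 0.925 m from the base axis. Payload 3.4 kg.
Tool frame: the origin (TCP) lies on the centre line of the jaws, within the pads' length; the fingertips stand r.tip_extent ahead of it and the grasp point (between the pads) lies 5 mm behind it (r.tip_extent is the distance from the TCP to the fingertips, in m); x points along the fingers, z is the direction in which the jaws open and shut, and the axes are right-handed (so a half turn about x gives the same grasp; the last joint's range is limited). The gripper opens to 85 mm and grips with 20 to 120 N. Pads are 22 mm wide; open, the fingers measure 114 mm over their backs; the gripper's body (76 mm by 85 mm) begins 54 mm behind the grasp point. The pads swing forward as they close: fully open they stand 13 mm farther back than shut.
Start: joints at [-1.381, 0.307, 1.506, -0, 1.328, -0.073], TCP at [0.15, -0.555, 0.245] pointing down, gripper open.
Joint ranges: [-3.12, 3.12], [-1.05, 2.28], [0.14, 2.33], [-1.42, 4.57], [0.1, 2.73], [-2.68, 2.68]. Speed limits (rad/s): [2.57, 2.57, 3.14, 3.14, 3.14, 3.14].

## Interface

Orientations are given as a rotation vector (axis times angle).
In Python, from rig import state, imaging, close_job, r gives the robot as it stands.
- The arm moves only by the tool play_rows, never from a script. Its argument "moves" is a list that holds one entry, the list of rows, each a list of 4 numbers: the shift along the tool's x, y, z scaled (see below), then the turn about the tool's x scaled (see below). A call has 1 to 10 rows; each row is the pose to reach, as a shift and turn from the pose commanded when the call began, along the tool's axes at that moment; what a row does not reach only later rows make up. The controller multiplies each number of a shift by 0.5 m and each number of a turn by pi/2 rad. A row lasts 1/8 s, in which the tool goes at most 62.5 mm and 10.7 degrees, less where a joint would pass 70% of its speed; a pose out of reach is approached as far as the arm can. A call with a number of a shift or a turn outside -1 to 1 is refused whole. A call with a gripper value outside its range is refused whole. "gripper" is the closure, from 0 (fully open) to 1 (shut), set as the call begins (left out, the last holds). The fingers move at their own pace and stop on an object; "newtons" is the grip in N (left out, the last holds). Time passes only in rows, so rows that repeat a pose let the fingers close. It gives the time, the measured TCP pose, the force and the opening at its end, in the units of the state.
- state(): the state, without advancing time (a new reading comes with each control period).
- imaging.read_camera(name): name is "side" or "top"; returns a dict with "pixels" (400x640x3 uint8, blue, green, red), "vfov" (degrees; the focal length in pixels is half the picture's height over the tangent of half this angle, whatever the lens; pixels are square), "cx", "cy" (the principal point, pixels), "dist_coeffs" ([k1, k2, p1, p2, k3] as OpenCV has them; the pictures are not rectified), "R" (3x3) and "t" (3): a world point X has camera coordinates R X + t. Camera axes: x right, y down, z forward; pixel columns grow to the right and rows downward; lengths in m; the calibration is good to about 2 mm. A picture is of the moment at which its call begins. There is no depth.
- close_job(): hands the job in, once; it reports no verdict.
The state is a dict: "time": time; "qpos": joint angles; "joint_vel": joint speeds; "effort": joint torques, N m; "ee_pos": TCP position; "ee_rot": TCP orientation; "wrist_force": force on the tool from outside, world axes, zero at the start; "moment": the same for the moment, N m; "grip_width": opening from 0.0 (shut) to 1.0 (fully open).
Only numpy, scipy, OpenCV 4.12 (cv2) and the standard library are available. Lean on these libraries where they do the work, as an engineer would, in place of code of your own. Each camera call takes 0.05 s, during which the arm holds its last target.

## Working session

There is one attempt and no reset: what is moved stays moved. The work goes in short steps, Python scripts to look and compute and a tool call to move; the robot and the scene stay as the last step left them, time stands still between calls to the robot, and variables do not carry over. Pictures are saved under pics/ and viewed, and the job is handed in when it is done.

Besides the shell and the picture viewer there is one more tool, called after "Emit:" by a JSON object that holds its "op" and its "data", one argument or row to a line. play_rows: Moves the arm, as the interface text tells. Its arguments: {"type":"object","properties":{"moves":{"type":"array","items":{"type":"array","items":{"type":"array","items":{"type":"number"}}}},"gripper":{"type":"number"},"newtons":{"type":"number"}},"required":["moves"]}

```bash
ls; mkdir -p pics; python3 - <<'E'
from rig import state, imaging, r
import cv2
print(state()); print(r.tip_extent)
for n in("top","side"):
    d=imaging.read_camera(n); cv2.imwrite(f"pics/{n}0.png",d["pixels"]); print({k:v for k,v in d.items() if k!="pixels"})
E
```

```text
pics
{'time': 0.0, 'qpos': array([-1.38047878e+00,  3.07549184e-01,  1.50762836e+00,  4.03522710e-05,
        1.32843150e+00, -7.34862298e-02]), 'joint_vel': array([-1.53437590e-03,  8.24180254e-05, -1.55571642e-03, -5.88751986e-04,
        1.61681772e-03, -2.48872770e-05]), 'effort': array([ 8.81498945e-04, -4.57544661e+01, -2.51910084e+01, -4.40711055e-04,
        1.31940577e-02, -2.01384927e-05]), 'ee_pos': array([ 0.14980702, -0.55446286,  0.24441166]), 'ee_rot': array([ 1.01406764,  1.32403494, -1.01178611]), 'wrist_force': array([ 0.21033486, -0.443687  ,  0.40379063]), 'moment': array([-0.04394599,  0.00111781, -0.02702434]), 'grip_width': 1.0038824123109815}
0.014
{'vfov': 53.56675990201088, 'cx': 318.3066499657475, 'cy': 197.48890605854325, 'dist_coeffs': array([-0.07331876,  0.        ,  0.        ,  0.        ,  0.        ]), 'R': array([[ 0.01987488, -0.99975829, -0.00940001],
       [-0.98545825, -0.01800197, -0.16896143],
       [ 0.16875137,  0.01262141, -0.98557784]]), 't': array([0.00519678, 0.62538206, 0.82632186])}
{'vfov': 54.17438443523481, 'cx': 316.72797299673454, 'cy': 198.152536400299, 'dist_coeffs': array([0.032422, 0.      , 0.      , 0.      , 0.      ]), 'R': array([[ 0.93581888, -0.35223573,  0.01315322],
       [-0.21270437, -0.59408134, -0.7757733 ],
       [ 0.28106916,  0.72318556, -0.63087461]]), 't': array([-0.5632774 ,  0.18542738,  0.5482595 ])}
```

View pics/top0.png

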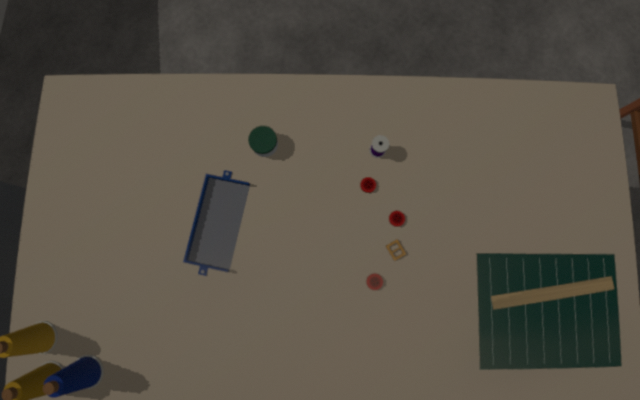

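View pics/side0.png

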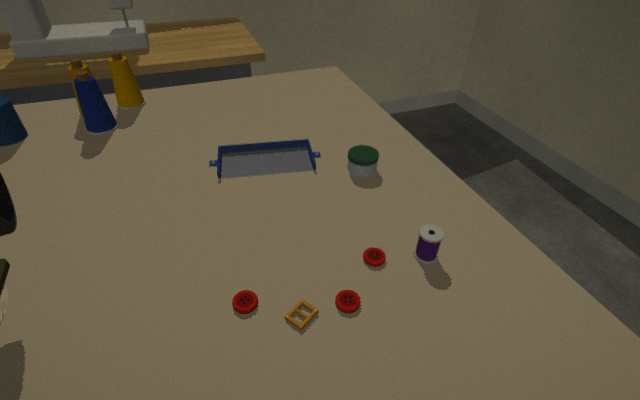

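Top view: three buttons at about (369,185), (397,219) and (375,282). The buckle is at (397,250), spool at (380,146), tin at (263,140), and the tray mouth at roughly x=230-255. Next I'll measure them.

```bash
cat > h.py <<'E'
from rig import state, imaging, r
import cv2, numpy as np
def cast(d,uv,z):
    f=d["pixels"].shape[0]/2/np.tan(np.radians(d["vfov"]/2))
    K=np.array([[f,0,d["cx"]],[0,f,d["cy"]],[0,0,1]])
    p=cv2.undistortPoints(np.array(uv,float).reshape(-1,1,2),K,np.array(d["dist_coeffs"])).reshape(-1,2)
    D=np.c_[p,np.ones(len(p))]@d["R"]; C=-d["R"].T@d["t"]
    return C+D*((z-C[2])/D[:,2])[:,None]
def blobs(d,m,amin=40):
    n,l,s,c=cv2.connectedComponentsWithStats(m.astype(np.uint8))
    return [(c[i],s[i]) for i in range(1,n) if s[i,4]>=amin]
def masks(d):
    h=cv2.cvtColor(d["pixels"],cv2.COLOR_BGR2HSV).astype(int); H,S,V=h[...,0],h[...,1],h[...,2]
    return dict(red=((H<6)|(H>172))&(S>120)&(V>70), brass=(H>12)&(H<24)&(S>140)&(V>80), blue=(H>105)&(H<125)&(S>120)&(V>40),
      green=(H>60)&(H<90)&(S>80)&(V>30), purple=(H>125)&(H<160)&(S>80))
def buttons(d):
    out=[]
    for c,s in blobs(d,masks(d)["red"]): 
        p=cast(d,[c],0.006)[0]; out.append((np.round(c),np.round(p[:2],4),s[4]))
    return out
E
python3 - <<'E'
from h import *
for n in("top","side"):
    d=imaging.read_camera(n); m=masks(d); print(n)
    z=dict(red=.006,brass=.005,blue=.015,green=.042,purple=.03)
    for k in m:
        for c,s in blobs(d,m[k],30): print(k,np.round(c),s,np.round(cast(d,[c],z[k])[0],4))
t=cv2.imread("pics/top0.png"); cv2.imwrite("pics/trayz.png",cv2.resize(t[160:290,170:290],None,fx=4.5,fy=4.5,interpolation=cv2.INTER_CUBIC))
t=cv2.imread("pics/side0.png"); cv2.imwrite("pics/trays.png",cv2.resize(t[120:200,200:340],None,fx=5,fy=5,interpolation=cv2.INTER_CUBIC))
E
```

```text
top
red [368. 185.] [360 177  17  16 141] [ 0.6661 -0.0979  0.006 ]
red [397. 218.] [389 211  16  15 147] [ 0.5877 -0.1652  0.006 ]
red [374. 281.] [367 274  16  16 151] [ 0.443  -0.1126  0.006 ]
brass [396. 248.] [387 240  18  19  69] [ 0.5181 -0.1627  0.005 ]
brass [  6. 339.] [  0 336  12   8  62] [0.2803 0.7505 0.005 ]
brass [  4. 355.] [  0 353  10   5  42] [0.244  0.7507 0.005 ]
brass [ 12. 385.] [  4 381  17  10  78] [0.1758 0.7242 0.005 ]
blue [207. 202.] [186 172  63  83 322] [0.6171 0.276  0.015 ]
blue [ 75. 382.] [ 45 367  55  30 608] [0.1984 0.5592 0.015 ]
green [262. 140.] [249 127  27  26 549] [0.7609 0.1496 0.042 ]
green [559. 303.] [ 478  254  142  113 8850] [ 0.4007 -0.5201  0.042 ]
green [517. 322.] [509 306  16  34 446] [ 0.3605 -0.4224  0.042 ]
green [501. 321.] [493 309  15  28 339] [ 0.361  -0.3844  0.042 ]
purple [376. 153.] [371 148  12   8  39] [ 0.7375 -0.1141  0.03  ]
side
red [374. 257.] [363 248  22  19 301] [ 0.6663 -0.1009  0.006 ]
red [244. 302.] [232 290  26  24 431] [ 0.4432 -0.1145  0.006 ]
red [347. 301.] [335 290  25  23 421] [ 0.5882 -0.1669  0.0
[... 442 characters left out ...]
05 ]
brass [219.  54.] [213  48  14  12  41] [0.5906 0.9565 0.005 ]
brass [197.  55.] [192  50  12  13  34] [0.5136 0.9709 0.005 ]
brass [209.  55.] [206  50   7  13  32] [0.5557 0.9618 0.005 ]
brass [142.  60.] [137  55  13  12  57] [0.3346 0.9739 0.005 ]
brass [121.  84.] [107  56  30  52 768] [0.2694 0.7884 0.005 ]
brass [81. 72.] [75 71 12  4 32] [0.1513 0.9215 0.005 ]
brass [301. 314.] [285 299  33  29 321] [ 0.5161 -0.1628  0.005 ]
blue [ 92. 107.] [  74   76   41   56 1158] [0.2018 0.6285 0.015 ]
blue [263. 149.] [210 140 110  38 697] [0.5733 0.2783 0.015 ]
green [363. 154.] [349 146  29  19 421] [0.7609 0.1431 0.042 ]
purple [426. 250.] [416 237  24  24 372] [ 0.7423 -0.1348  0.03  ]
```

View pics/trayz.png

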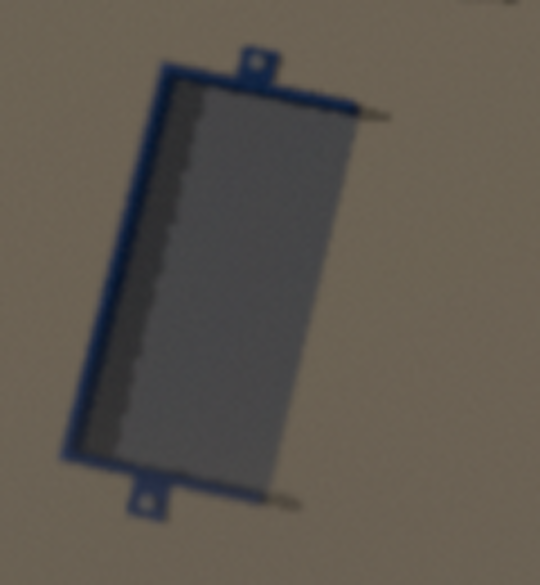

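View pics/trays.png

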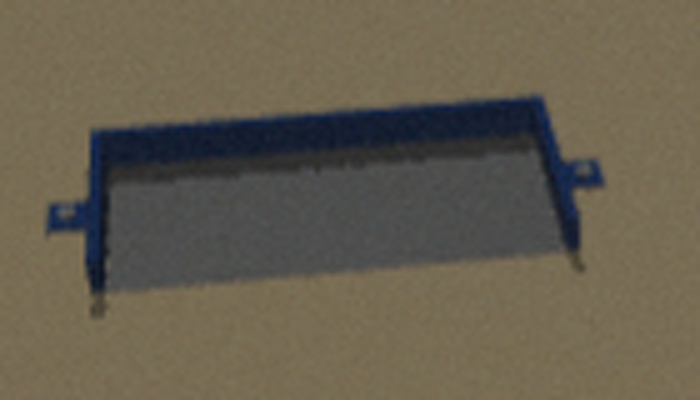

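The zoomed crops show the mouth of the liner running from (249,185) to (230,270) in the top view and from (222,178) to (312,171) in the side view.

```bash
python3 - <<'E'
from h import *
from scipy.spatial.transform import Rotation as Ro
d=imaging.read_camera("top"); a=cast(d,[(249.3,184.9),(229.6,270.0)],0); print(a, np.linalg.norm(a[0]-a[1]))
b=cast(d,[(170+165/4.5,160+68/4.5),(170+68/4.5,160+457/4.5)],.018);print('backcorners',b,np.linalg.norm(b[0]-b[1]))
d=imaging.read_camera("side"); a2=cast(d,[(312.4,170.6),(221.6,178.0)],0);print(a2,np.linalg.norm(a2[0]-a2[1]))
a=(a+a2)/2
m=a.mean(0); v=a[0]-a[1]; print('mouth',m,np.arctan2(v[1],v[0]))
print(Ro.from_rotvec(state()['ee_rot']).as_matrix())
E
```

```text
[[0.66166222 0.18253287 0.        ]
 [0.46114365 0.21872306 0.        ]] 0.20375826029922864
backcorners [[0.67983164 0.28137214 0.018     ]
 [0.47761533 0.31802052 0.018     ]] 0.2055104440155519
[[0.65889357 0.17849491 0.        ]
 [0.46669662 0.21746514 0.        ]] 0.19610799689420622
mouth [0.56209901 0.199304   0.        ] -0.18909973802717536
[[-1.16199883e-04  9.65398073e-01  2.60780650e-01]
 [ 7.06476457e-04  2.60780666e-01 -9.65397817e-01]
 [-9.99999744e-01  7.20562759e-05 -7.12333693e-04]]
```

```bash
cat >> h.py <<'E'
from scipy.spatial.transform import Rotation as Ro
def row(target,heading=None,tip=True):
    s=state(); M=Ro.from_rotvec(s['ee_rot']).as_matrix()
    d=M.T@(np.array(target)-s['ee_pos']); h=np.degrees(np.arctan2(M[1,1],M[0,1]))
    t=0 if heading is None else -(heading-h)/90
    print('at',np.round(s['ee_pos'],4),'head',round(h,1),'row',np.round(np.r_[d/0.5,t],4),'norm',np.linalg.norm(d).round(3),'rows',np.ceil(np.linalg.norm(d)/.0625))
TO=np.array([.562,.199]); TX=np.array([.983,-.185]); TY=np.array([.185,.983])
def loc(p): p=np.array(p)[:2]-TO; return np.round([p@TX,p@TY],4)
E
python3 - <<'E'
from h import *
d=imaging.read_camera("top"); print('spool',cast(d,[(380,143)],.055))
d=imaging.read_camera("side"); print('spool',cast(d,[(431,234)],.055))
row([.671,-.144,.15],96.3)
E
```

```text
spool [[ 0.75305542 -0.12060145  0.055     ]]
spool [[ 0.75092313 -0.12601283  0.055     ]]
at [ 0.1499 -0.555   0.2452] head 15.1 row [ 0.1905  1.2205 -0.5218 -0.9021] norm 0.67 rows 11.0
```

Emit:
{"op": "play_rows", "data": {
  "moves": [
    [[0.1, 0.9, -0.38, -0.9], [0.1, 0.9, -0.38, -0.9], [0.1, 0.9, -0.38, -0.9], [0.1, 0.9, -0.38, -0.9], [0.1, 0.9, -0.38, -0.9], [0.1, 0.9, -0.38, -0.9], [0.1, 0.9, -0.38, -0.9], [0.1, 0.9, -0.38, -0.9], [0.1, 0.9, -0.38, -0.9], [0.1, 0.9, -0.38, -0.9]]
  ],
  "gripper": 0.72,
  "newtons": 40
}}

```text
time: 1.65
ee_pos: [0.5345, -0.2542, 0.1951]
ee_rot: [-0.084, 1.57, 0.084]
wrist_force: [-0.2, -0.7, 0.7]
grip_width: 0.279
```

```bash
python3 -c "
from h import *
print(state()['grip_width'],state()['time'],state()['wrist_force'])
row([.671,-.144,.06],96.3)"
```

```text
0.2792092372389342 1.65 [-0.24936277 -0.70226419  0.65542578]
at [ 0.5345 -0.2542  0.1951] head 96.1 row [ 0.2699  0.19    0.2953 -0.0018] norm 0.221 rows 4.0
```

Emit:
{"op": "play_rows", "data": {
  "moves": [
    [[0.1, 0.19, 0.295, 0], [0.1, 0.19, 0.295, 0], [0.1, 0.19, 0.295, 0], [0.27, 0.19, 0.295, 0], [0.27, 0.19, 0.295, 0], [0.3, 0.19, 0.295, 0], [0.31, 0.19, 0.295, 0], [0.31, 0.19, 0.295, 0]]
  ]
}}

```text
time: 2.65
ee_pos: [0.6717, -0.1452, 0.0413]
ee_rot: [-0.083, 1.568, 0.082]
wrist_force: [-0.3, -0.2, 0.2]
grip_width: 0.28
```

```bash
python3 -c "
from h import *
print(state()['wrist_force'])
row([.671,-.144,.02])
for n in('top','side'):
    d=imaging.read_camera(n); print(n,buttons(d)); cv2.imwrite('pics/'+n+'1.png',d['pixels'])
i=cv2.imread('pics/side1.png');cv2.imwrite('pics/s1z.png',cv2.resize(i[180:340,260:460],None,fx=4,fy=3.7))
"
```

```text
[-0.25929671 -0.20067647  0.22423623]
at [ 0.6717 -0.1452  0.0413] head 96.0 row [ 0.0425  0.0025 -0.0012  0.    ] norm 0.021 rows 1.0
top [(array([368., 184.]), array([ 0.6666, -0.0982]), np.int32(195))]
side [(array([370., 259.]), array([ 0.658 , -0.1022]), np.int32(159)), (array([245., 302.]), array([ 0.4436, -0.1149]), np.int32(457)), (array([347., 301.]), array([ 0.5883, -0.1671]), np.int32(439))]
```

View pics/s1z.png

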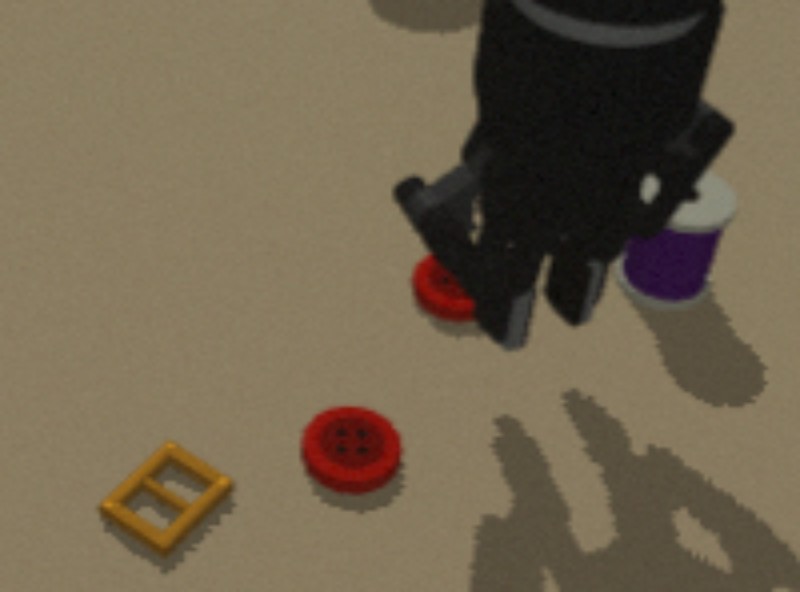

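The side crop shows the open fingertips just behind button A, with the finger knuckles spreading towards the spool. I'll check the knuckle's extent and height before lowering.

```bash
python3 -c "
from h import *
d=imaging.read_camera('side'); s=state(); M=Ro.from_rotvec(s['ee_rot']).as_matrix()
n=M[:,1]; 
C=-d['R'].T@d['t']
for c in [(730,125),(710,100),(690,200),(640,235),(590,320),(515,345),(400,185),(480,300)]:
    uv=(260+c[0]/4,180+c[1]/3.7); p=cast(d,[uv],0)[0]; D=p-C
    for off in (-.011,.0,.011):
        q=C+D*((s['ee_pos']+n*off-C)@n)/(D@n); print(c,off,np.round(M.T@(q-s['ee_pos']),3),np.round(q,3))
"
```

```text
(730, 125) -0.011 [-0.078 -0.011  0.068] [ 0.741 -0.148  0.12 ]
(730, 125) 0.0 [-0.064 -0.     0.081] [ 0.753 -0.136  0.106]
(730, 125) 0.011 [-0.05   0.011  0.094] [ 0.765 -0.124  0.092]
(710, 100) -0.011 [-0.096 -0.011  0.054] [ 0.727 -0.15   0.138]
(710, 100) 0.0 [-0.083 -0.     0.067] [ 0.738 -0.138  0.125]
(710, 100) 0.011 [-0.07   0.011  0.079] [ 0.75  -0.125  0.112]
(690, 200) -0.011 [-0.041 -0.011  0.059] [ 0.732 -0.149  0.083]
(690, 200) 0.0 [-0.025 -0.     0.072] [ 0.743 -0.137  0.068]
(690, 200) 0.011 [-0.01   0.011  0.085] [ 0.755 -0.125  0.052]
(640, 235) -0.011 [-0.03  -0.011  0.038] [ 0.711 -0.152  0.072]
(640, 235) 0.0 [-0.014 -0.     0.05 ] [ 0.722 -0.139  0.056]
(640, 235) 0.011 [0.001 0.011 0.062] [ 0.733 -0.127  0.041]
(590, 320) -0.011 [ 0.015 -0.011  0.023] [ 0.696 -0.153  0.027]
(590, 320) 0.0 [ 0.032 -0.     0.035] [ 0.707 -0.141  0.01 ]
(590, 320) 0.011 [0.049 0.011 0.046] [ 0.717 -0.129 -0.007]
(515, 345) -0.011 [ 0.012 -0.011 -0.013] [ 0.661 -0.157  0.03 ]
(515, 345) 0.0 [ 0.029 -0.    -0.003] [ 0.67  -0.145  0.012]
(515, 345) 0.011 [0.047 0.011 0.008] [ 0.679 -0.133 -0.005]
(400, 185) -0.011 [-0.106 -0.011 -0.076] [ 0.598 -0.164  0.147]
(400, 185) 0.0 [-0.093 -0.    -0.068] [ 0.605 -0.152  0.135]
(400, 185) 0.011 [-0.08   0.011 -0.06 ] [ 0.612 -0.14   0.122]
(480, 300) -0.011 [-0.026 -0.011 -0.034] [ 0.639 -0.159  0.068]
(480, 300) 0.0 [-0.01  -0.    -0.025] [ 0.648 -0.147  0.052]
(480, 300) 0.011 [ 0.006  0.011 -0.015] [ 0.656 -0.135  0.036]
```

Emit:
{"op": "play_rows", "data": {
  "moves": [
    [[0.0, 0.0, -0.013, 0], [0.03, 0.0, -0.013, 0], [0.046, 0.0, -0.013, 0], [0.046, 0.0, -0.013, 0]]
  ]
}}

```text
time: 3.3
ee_pos: [0.6638, -0.1445, 0.0157]
ee_rot: [-0.083, 1.572, 0.085]
wrist_force: [0.3, 0.1, 0.4]
grip_width: 0.28
```

```bash
python3 -c "
from h import *
print(state()['wrist_force'])
row([.632,.206,.018])
for n in('side',):
    d=imaging.read_camera(n); print(n,buttons(d)); cv2.imwrite('pics/'+n+'2.png',d['pixels'])
i=cv2.imread('pics/side2.png');cv2.imwrite('pics/s2z.png',cv2.resize(i[180:340,260:460],None,fx=4,fy=3.7))
"
```

```text
[0.27741839 0.1114282  0.35985969]
at [ 0.6638 -0.1445  0.0157] head 96.1 row [-0.0039  0.7038  0.0114  0.    ] norm 0.352 rows 6.0
side [(array([245., 302.]), array([ 0.4436, -0.1148]), np.int32(463)), (array([347., 301.]), array([ 0.5883, -0.167 ]), np.int32(436))]
```

View pics/s2z.png

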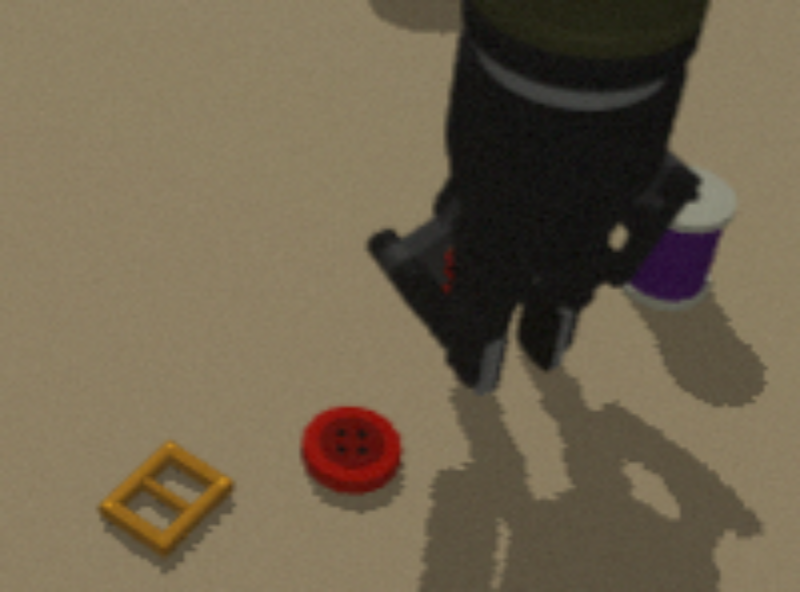

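The tips are now just off the bench, the spool is clear, and no contact force shows. Next I push A.

Emit:
{"op": "play_rows", "data": {
  "moves": [
    [[-0.003, 0.02, 0, 0], [-0.003, 0.06, 0, 0], [-0.003, 0.1, 0.001, 0], [-0.003, 0.15, 0.002, 0], [-0.003, 0.2, 0.003, 0], [-0.003, 0.25, 0.004, 0], [-0.003, 0.3, 0.005, 0], [-0.003, 0.34, 0.006, 0], [-0.003, 0.36, 0.006, 0], [-0.003, 0.36, 0.006, 0]]
  ]
}}

```text
time: 4.6
ee_pos: [0.6486, 0.0351, 0.0188]
ee_rot: [-0.085, 1.569, 0.085]
wrist_force: [-0.7, -0.0, -1.1]
grip_width: 0.278
```

```bash
python3 -c "
from h import *
row([.632,.206,.018])
for n in('side','top'):
    d=imaging.read_camera(n); print(n,buttons(d)); cv2.imwrite('pics/'+n+'3.png',d['pixels'])
"
```

```text
at [0.6486 0.0351 0.0188] head 96.2 row [0.0015 0.3433 0.0038 0.    ] norm 0.172 rows 3.0
side [(array([334., 202.]), array([0.659 , 0.0546]), np.int32(48)), (array([245., 302.]), array([ 0.4436, -0.1148]), np.int32(450)), (array([347., 302.]), array([ 0.5868, -0.1688]), np.int32(299))]
top [(array([297., 195.]), array([0.639 , 0.0672]), np.int32(81)), (array([396., 218.]), array([ 0.5871, -0.1648]), np.int32(134)), (array([374., 281.]), array([ 0.4428, -0.113 ]), np.int32(201))]
```

View pics/side3.png

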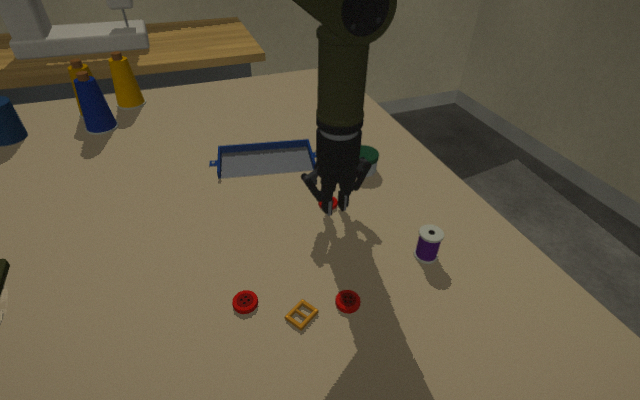

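Button A is cradled at (334,202) in the side view and heading for the tray. I'll continue, with a slight bias away from the right wall.

Emit:
{"op": "play_rows", "data": {
  "moves": [
    [[0, 0.03, -0.001, 0], [0, 0.08, -0.002, 0], [0, 0.13, -0.003, 0], [0, 0.18, -0.004, 0], [0, 0.23, -0.005, 0], [0, 0.27, -0.006, 0], [0, 0.3, -0.008, 0], [0, 0.325, -0.008, 0], [0, 0.34, -0.008, 0], [0, 0.34, -0.008, 0]]
  ]
}}

```text
time: 5.95
ee_pos: [0.6266, 0.2033, 0.0188]
ee_rot: [-0.084, 1.569, 0.084]
wrist_force: [-0.0, -0.5, -0.3]
grip_width: 0.28
```

```bash
python3 -c "
from h import *
print(state()['wrist_force'],loc(state()['ee_pos']))
for n in('side','top'):
    d=imaging.read_camera(n); print(n,[(b,loc(b[1])) for b in buttons(d)]); cv2.imwrite('pics/'+n+'4.png',d['pixels'])
i=np.hstack([cv2.resize(cv2.imread('pics/side4.png')[110:250,200:400],(400,280)),cv2.resize(cv2.imread('pics/top4.png')[150:290,170:370],(400,280))]);cv2.imwrite('pics/z4.png',i)
"
```

```text
[-0.00422925 -0.53883335 -0.26219066] [0.0627 0.0162]
side [((array([296., 160.]), array([0.6351, 0.224 ]), np.int32(47)), array([0.0672, 0.0381])), ((array([245., 302.]), array([ 0.4434, -0.1148]), np.int32(448)), array([-0.0585, -0.3304])), ((array([347., 303.]), array([ 0.5872, -0.1691]), np.int32(271)), array([ 0.0929, -0.3572]))]
top [((array([396., 218.]), array([ 0.5874, -0.1645]), np.int32(130)), array([ 0.0922, -0.3526])), ((array([374., 281.]), array([ 0.443 , -0.1133]), np.int32(177)), array([-0.0592, -0.329 ]))]
```

View pics/z4.png

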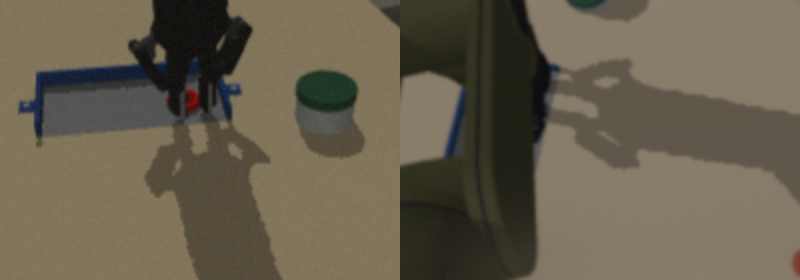

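Side crop: A lies on the grey liner, in front of the fingers at crop position (190,100). I'll back out, lift, and go to B.

Emit:
{"op": "play_rows", "data": {
  "moves": [
    [[0, -0.06, 0, 0], [-0.03, -0.12, 0, 0], [-0.16, -0.15, 0, 0], [-0.2, -0.25, -0.02, 0], [-0.2, -0.4, -0.04, 0.04], [-0.2, -0.5, -0.05, 0.04], [-0.2, -0.6, -0.06, 0.04], [-0.2, -0.7, -0.07, 0.04], [-0.2, -0.8, -0.08, 0.04], [-0.2, -0.85, -0.16, 0.04]]
  ]
}}

```text
time: 7.3
ee_pos: [0.5942, -0.2323, 0.119]
ee_rot: [-0.035, 1.567, 0.031]
wrist_force: [-0.4, 0.7, 0.2]
grip_width: 0.28
```

```bash
python3 -c "
from h import *
row([.5896,-.2185,.018],92.4)
d=imaging.read_camera('side'); print([(b,loc(b[1])) for b in buttons(d)])
"
```

```text
at [ 0.5942 -0.2323  0.119 ] head 92.4 row [ 2.019e-01  2.850e-02 -8.900e-03  1.000e-04] norm 0.102 rows 2.0
[((array([291., 160.]), array([0.6248, 0.2245]), np.int32(158)), array([0.057 , 0.0367])), ((array([245., 302.]), array([ 0.4437, -0.1149]), np.int32(464)), array([-0.0582, -0.3304])), ((array([347., 301.]), array([ 0.5883, -0.1669]), np.int32(436)), array([ 0.0935, -0.3548]))]
```

Emit:
{"op": "play_rows", "data": {
  "moves": [
    [[0.08, 0.015, -0.009, 0], [0.16, 0.02, -0.009, 0], [0.195, 0.02, -0.009, 0], [0.2, 0.02, -0.009, 0], [0.2, 0.02, -0.009, 0]]
  ]
}}

```text
time: 7.98
ee_pos: [0.5884, -0.2188, 0.0197]
ee_rot: [-0.035, 1.569, 0.034]
wrist_force: [0.4, 0.3, -0.1]
grip_width: 0.283
```

```bash
python3 -c "
from h import *
print(state()['wrist_force'])
row([.571,.217,.018])
d=imaging.read_camera('side'); cv2.imwrite('pics/side5.png',d['pixels'][200:400,150:450].repeat(2,0).repeat(2,1))
"
```

```text
[ 0.3553822   0.26729303 -0.12174021]
at [ 0.5884 -0.2188  0.0197] head 92.5 row [0.0027 0.8723 0.0036 0.    ] norm 0.436 rows 7.0
```

View pics/side5.png

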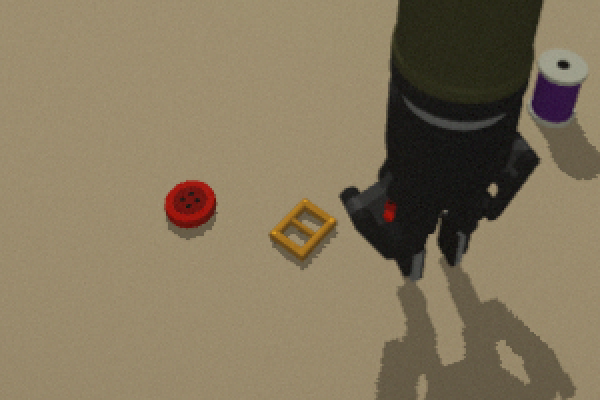

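The fingers are lined up behind B, with the buckle clear at (303,230). Push.

Emit:
{"op": "play_rows", "data": {
  "moves": [
    [[0.003, 0.02, 0, 0], [0.003, 0.06, 0, 0], [0.003, 0.1, 0, 0], [0.003, 0.15, 0, 0], [0.003, 0.2, 0.001, 0], [0.003, 0.25, 0.001, 0], [0.003, 0.3, 0.001, 0], [0.003, 0.35, 0.001, 0], [0.003, 0.4, 0.002, 0], [0.003, 0.44, 0.002, 0]]
  ]
}}

```text
time: 9.28
ee_pos: [0.5781, 0.0038, 0.0175]
ee_rot: [-0.036, 1.571, 0.036]
wrist_force: [-0.4, -1.0, -0.8]
grip_width: 0.282
```

```bash
python3 -c "
from h import *
print(state()['wrist_force'])
row([.571,.215,.018])
for n in('side','top'):
    d=imaging.read_camera(n); print(n,[(b,loc(b[1])) for b in buttons(d)]); cv2.imwrite('pics/'+n+'6.png',d['pixels'])
"
```

```text
[-0.39744928 -0.95885818 -0.80173346]
at [0.5781 0.0038 0.0175] head 92.6 row [-0.001   0.4225  0.0049  0.    ] norm 0.211 rows 4.0
side [((array([305., 221.]), array([0.5865, 0.0232]), np.int32(102)), array([ 0.0566, -0.1683])), ((array([245., 302.]), array([ 0.4435, -0.115 ]), np.int32(450)), array([-0.0584, -0.3306]))]
top [((array([229., 200.]), array([0.6243, 0.2284]), np.int32(186)), array([0.0558, 0.0404])), ((array([379., 281.]), array([ 0.4429, -0.1229]), np.int32(73)), array([-0.0575, -0.3385]))]
```

View pics/side6.png

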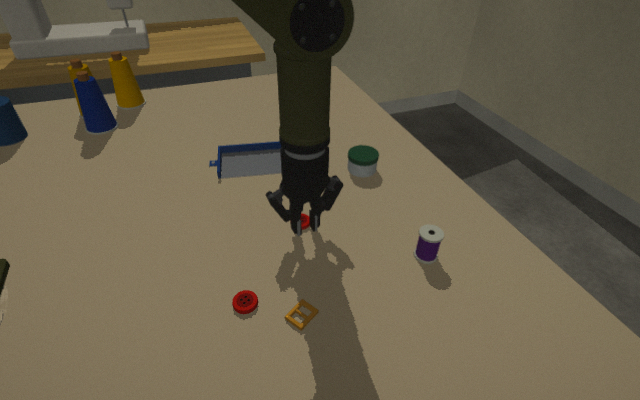

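B is cradled at (305,221), and the buckle still sits at (302,314). A is at local (0.056, 0.040). Continue.

Emit:
{"op": "play_rows", "data": {
  "moves": [
    [[0, 0.04, -0.001, 0], [0, 0.09, -0.002, 0], [0, 0.14, -0.003, 0], [0, 0.19, -0.004, 0], [0, 0.24, -0.005, 0], [0, 0.29, -0.006, 0], [0, 0.34, -0.007, 0], [0, 0.38, -0.007, 0], [0, 0.405, -0.007, 0], [0, 0.415, -0.007, 0]]
  ]
}}

```text
time: 10.62
ee_pos: [0.5661, 0.2093, 0.0173]
ee_rot: [-0.035, 1.57, 0.035]
wrist_force: [0.4, 0.2, 0.2]
grip_width: 0.283
```

```bash
python3 -c "
from h import *
print(state()['wrist_force'],loc(state()['ee_pos']))
for n in('side',):
    d=imaging.read_camera(n); print(n,[(b,loc(b[1])) for b in buttons(d)]); cv2.imwrite('pics/z7.png',cv2.resize(d['pixels'][110:250,200:400],(600,420)))
"
```

```text
[0.4215912  0.16214463 0.17414771] [0.0022 0.0109]
side [((array([291., 160.]), array([0.6244, 0.225 ]), np.int32(145)), array([0.0565, 0.0371])), ((array([268., 163.]), array([0.5729, 0.2302]), np.int32(81)), array([0.0049, 0.0327])), ((array([244., 303.]), array([ 0.4424, -0.117 ]), np.int32(278)), array([-0.0591, -0.3328]))]
```

View pics/z7.png

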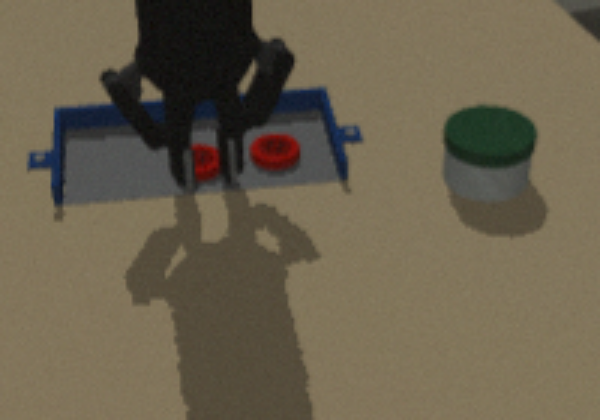

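B is on the liner at local y≈0.035. I'll back out and go to C.

Emit:
{"op": "play_rows", "data": {
  "moves": [
    [[0, -0.06, 0, 0], [-0.03, -0.12, 0, 0], [-0.16, -0.15, 0, 0], [-0.2, -0.25, -0.05, 0], [-0.2, -0.35, -0.1, 0.07], [-0.2, -0.45, -0.15, 0.145], [-0.2, -0.55, -0.2, 0.145], [-0.2, -0.65, -0.25, 0.145], [-0.2, -0.75, -0.265, 0.145], [-0.2, -0.75, -0.265, 0.145]]
  ]
}}

```text
time: 11.92
ee_pos: [0.4499, -0.1757, 0.1177]
ee_rot: [0.148, 1.564, -0.15]
wrist_force: [0.2, -0.2, 0.1]
grip_width: 0.281
```

```bash
python3 -c "
from h import *
row([.434,-.165,.018],79.4)
d=imaging.read_camera('side'); print([(b,loc(b[1])) for b in buttons(d)])
"
```

```text
at [ 0.4499 -0.1757  0.1177] head 79.1 row [ 0.1992  0.0152 -0.0356 -0.0032] norm 0.101 rows 2.0
[((array([291., 160.]), array([0.6247, 0.2243]), np.int32(158)), array([0.057 , 0.0365])), ((array([245., 303.]), array([ 0.444 , -0.1169]), np.int32(412)), array([-0.0576, -0.3324]))]
```

Emit:
{"op": "play_rows", "data": {
  "moves": [
    [[0.08, 0.01, -0.02, 0], [0.16, 0.01, -0.036, 0], [0.195, 0.01, -0.036, 0], [0.2, 0.01, -0.036, 0], [0.2, 0.01, -0.036, 0]]
  ]
}}

```text
time: 12.6
ee_pos: [0.4339, -0.163, 0.0176]
ee_rot: [0.144, 1.566, -0.144]
wrist_force: [0.2, 0.4, 0.2]
grip_width: 0.28
```

```bash
python3 -c "
from h import *
print(state()['wrist_force'],loc(state()['ee_pos']))
e=TO+(-.06)*TX+.016*TY; row([*e,.018])
d=imaging.read_camera('side'); cv2.imwrite('pics/side8.png',d['pixels'][200:400,150:450].repeat(2,0).repeat(2,1))
"
```

```text
[0.21172985 0.37284725 0.15825012] [-0.0589 -0.3796]
at [ 0.4339 -0.163   0.0176] head 79.5 row [-7.00e-04  7.91e-01  3.00e-04  0.00e+00] norm 0.395 rows 7.0
```

View pics/side8.png

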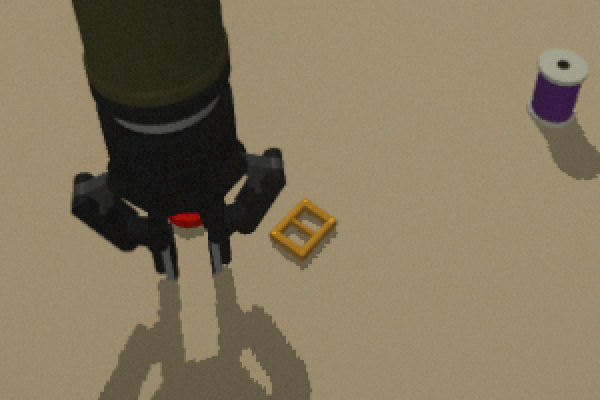

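The fingers straddle the line behind C at (187,220), and the buckle is clear. Push.

Emit:
{"op": "play_rows", "data": {
  "moves": [
    [[0, 0.02, 0, 0], [0, 0.06, 0, 0], [0, 0.1, 0, 0], [0, 0.15, 0, 0], [0, 0.2, 0, 0], [0, 0.25, 0, 0], [0, 0.3, 0, 0], [0, 0.35, 0, 0], [0, 0.39, 0, 0], [0, 0.42, 0, 0]]
  ]
}}

```text
time: 13.9
ee_pos: [0.4722, 0.0443, 0.018]
ee_rot: [0.144, 1.565, -0.144]
wrist_force: [0.3, 0.5, 0.4]
grip_width: 0.277
```

```bash
python3 -c "
from h import *
print(state()['wrist_force'])
e=TO+(-.06)*TX+.016*TY; row([*e,.018])
for n in('side','top'):
    d=imaging.read_camera(n); print(n,[(b,loc(b[1])) for b in buttons(d)]); cv2.imwrite('pics/'+n+'9.png',d['pixels'])
"
```

```text
[0.27692081 0.45188574 0.39837088]
at [0.4722 0.0443 0.018 ] head 79.5 row [1.000e-04 3.694e-01 2.000e-04 0.000e+00] norm 0.185 rows 3.0
side [((array([291., 160.]), array([0.6246, 0.2246]), np.int32(149)), array([0.0568, 0.0367])), ((array([265., 164.]), array([0.5662, 0.2312]), np.int32(155)), array([-0.0018,  0.0324])), ((array([242., 220.]), array([0.4777, 0.066 ]), np.int32(181)), array([-0.0583, -0.1463]))]
top [((array([229., 200.]), array([0.6241, 0.2284]), np.int32(165)), array([0.0556, 0.0404])), ((array([225., 225.]), array([0.5652, 0.2338]), np.int32(169)), array([-0.0033,  0.0348]))]
```

View pics/side9.png

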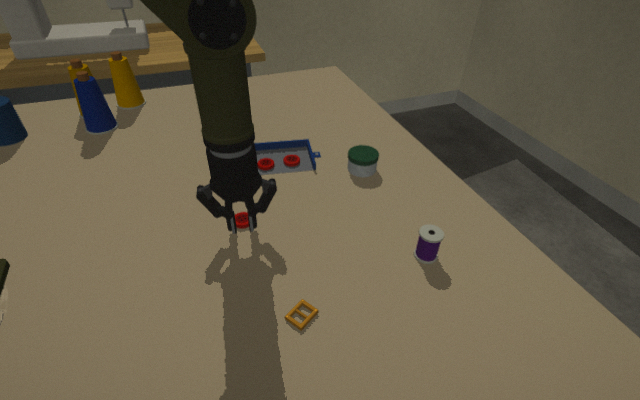

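C is cradled at (242,220); A and B are on the liner at (291,160) and (265,164). Finishing the push.

Emit:
{"op": "play_rows", "data": {
  "moves": [
    [[0, 0.04, 0, 0], [0, 0.09, 0, 0], [0, 0.14, 0, 0], [0, 0.19, 0, 0], [0, 0.24, 0, 0], [0, 0.28, 0, 0], [0, 0.32, -0.001, 0], [0, 0.345, -0.002, 0], [0, 0.36, -0.002, 0], [0, 0.36, -0.002, 0]]
  ]
}}

```text
time: 15.25
ee_pos: [0.5038, 0.2203, 0.0173]
ee_rot: [0.144, 1.566, -0.144]
wrist_force: [-0.4, -0.5, -0.4]
grip_width: 0.28
```

Emit:
{"op": "play_rows", "data": {
  "moves": [
    [[0, -0.06, 0, 0], [-0.03, -0.12, 0, 0], [-0.16, -0.18, 0, 0], [-0.25, -0.28, 0, 0], [-0.25, -0.4, 0, 0], [-0.25, -0.52, 0, 0], [-0.25, -0.64, 0, 0], [-0.25, -0.75, 0, 0], [-0.25, -0.8, 0, 0], [-0.25, -0.8, 0, 0]]
  ]
}}

```text
time: 16.5
ee_pos: [0.4297, -0.1751, 0.1423]
ee_rot: [0.148, 1.566, -0.148]
wrist_force: [-0.4, 0.1, -0.5]
grip_width: 0.281
```

```bash
python3 -c "
from h import *
print(state()['time'])
for n in('side','top'):
    d=imaging.read_camera(n); m=masks(d); print(n,[(b,loc(b[1])) for b in buttons(d)]); cv2.imwrite('pics/'+n+'10.png',d['pixels'])
    for k,z in(('brass',.005),('green',.042),('purple',.03)):
        for c,s in blobs(d,m[k],30):
            p=cast(d,[c],z)[0]
            if p[0]>.45 and p[1]<.25 and p[1]>-.3: print(k,np.round(c),np.round(p,4))
"
```

```text
16.5
side [((array([291., 160.]), array([0.6247, 0.2245]), np.int32(161)), array([0.0569, 0.0367])), ((array([265., 164.]), array([0.5661, 0.2302]), np.int32(170)), array([-0.0017,  0.0314]))]
brass [301. 314.] [ 0.5158 -0.1641  0.005 ]
green [363. 154.] [0.7612 0.1434 0.042 ]
purple [426. 250.] [ 0.7422 -0.1349  0.03  ]
top [((array([229., 200.]), array([0.6242, 0.2287]), np.int32(155)), array([0.0556, 0.0407])), ((array([225., 225.]), array([0.5653, 0.2339]), np.int32(159)), array([-0.0032,  0.0349])), ((array([219., 249.]), array([0.5092, 0.245 ]), np.int32(168)), array([-0.0604,  0.0354]))]
brass [397. 248.] [ 0.5183 -0.1644  0.005 ]
green [262. 140.] [0.7608 0.1496 0.042 ]
purple [376. 153.] [ 0.7374 -0.1144  0.03  ]
```

View pics/side10.png

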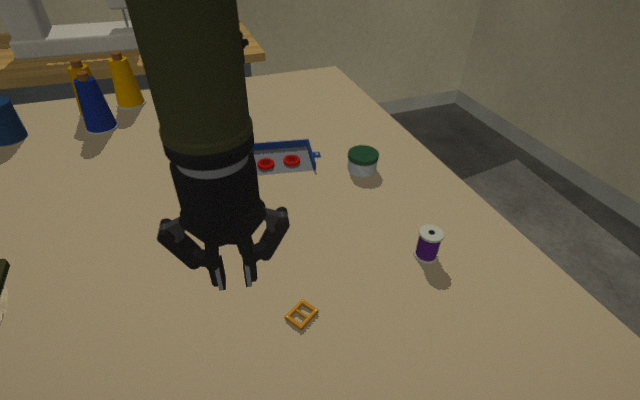

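View pics/top10.png

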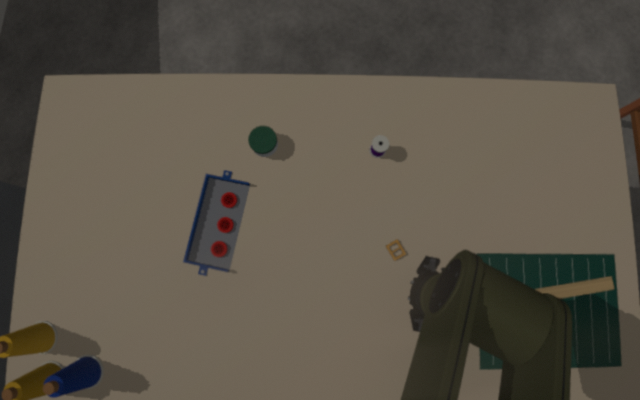

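The top view shows all three buttons on the liner at (229,200), (225,225) and (219,249), wholly inside. The bystanders are unchanged, and the gripper is clear of everything at z=0.14.

```bash
python3 -c "
from rig import close_job
print(close_job())"
```

```text
the job is handed in; nothing more can be done
None
```

All three red buttons are in the blue tray, and I handed the job in at about 16.6 s of the 72 s allowed. I pushed each one along the bench in a straight line, cradled between the half-closed fingertips, and never lifted one.

**Buttons:** the last top view puts their centres about 35 to 41 mm past the mouth, at x ≈ +56, -3 and -60 mm in the tray's frame. All three lie wholly inside. The side camera reads the first two 3–4 mm shallower (37 and 31 mm). It could not see the third, which was hidden behind the arm, so that one is confirmed from the top view only.

**Bystanders:** the buckle, spool and tin measure within about 2 mm of where they started in both views, which is about the calibration error. Forces read between and after pushes stayed near 1 N, and the gripper was clear of everything at the end.

No checks failed.

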